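# Put the bath pot on the heat and set the regulator to 5

### The arm

A 7-joint arm with a two-finger parallel gripper is mounted at the origin on the work surface. World frame = base frame: x ahead of the robot, y to its left, z up, the work surface at z = 0. Lengths are in m, angles in rad, forces in N, time in s.
With the tool pointing down it reaches from about 0.4 to 0.875 m from the base axis. Payload 19.3 kg.
Tool frame: the origin (TCP) lies at the very end of the fingers, on their centre line; the grasp point (between the pads) lies 19 mm behind it; z points along the fingers, y is the line along which they close (so a half turn about z gives the same grasp; the last joint's range is limited). The gripper opens to 85 mm and grips with 20 to 120 N. Pads are 22 mm wide; open, the fingers measure 114 mm over their backs; the gripper's body (76 mm by 85 mm) begins 54 mm behind the grasp point. The pads swing forward as they close: fully open they stand 13 mm farther back than shut.
Start: joints at [-1.239, 0.521, -0.036, 1.599, 0.021, 1.021, -0.113], TCP at [0.244, 0.575, 0.231] pointing down, gripper open.
Joint ranges: [-2.91, 2.91], [-0.3, 2.13], [-1.5, 1.42], [0.17, 2.43], [-1.26, 4.41], [0.16, 1.93], [-2.52, 2.52]. Speed limits (rad/s): [1.89, 1.89, 2.39, 2.39, 3.01, 3.01, 3.01].

### API

Orientations are given as [roll, pitch, yaw] about the fixed x, y, z axes, in that order (R = Rz(yaw) Ry(pitch) Rx(roll)).
In Python, from workcell import monitor, optics, job_done gives the robot as it stands.
- The arm moves only by the shell command python3 -m handwheel 'ROWS' [FORCE]. ROWS is JSON, a list of rows, each an object of numbers: "dx", "dy", "dz": the shift along the tool's x, y, z in cm; "wx", "wy", "wz": the turn, a rotation vector about the tool's x, y, z in rad; "claw": the opening in per cent of the stroke, from 0 (shut) to 100 (fully open). A call has 1 to 8 rows; each row shifts and turns the commanded pose from where the row before left it, along the tool's axes as they then stand; what a row does not reach is not made up. A row lasts 1/8 s, in which the tool goes at most 62.5 mm and 10.7 degrees, less where a joint would pass 70% of its speed; a pose out of reach is approached as far as the arm can. A call with a gripper value outside its range is refused whole. The fingers move at their own pace and stop on an object; FORCE is the grip in N (left out, the last holds). Time passes only in rows, so rows that do not move let the fingers close. It gives the time, the measured TCP pose, the force, the opening and the grip force at its end, in the units of the state.
- monitor.observe(): the state, without advancing time (a new reading comes with each control period).
- optics.grab_frame(name): name is "scene" or "top" or "wrist"; returns a dict with "frame" (480x640x3 uint8, blue, green, red), "fovy" (degrees; the focal length in pixels is half the picture's height over the tangent of half this angle, whatever the lens; pixels are square), "cx", "cy" (the principal point, pixels), "k1" (the pictures are not rectified: a ray, as slopes to the right and down, at radius r is drawn at 1 + k1 r^2 times it, then the intrinsics apply), "R" (3x3) and "t" (3): a world point X has camera coordinates R X + t. Camera axes: x right, y down, z forward; pixel columns grow to the right and rows downward; lengths in m; the calibration is good to about 2 mm. A picture is of the moment at which its call begins. There is no depth.
- job_done(): hands the job in; it is judged then, once.
Trained networks look in the newest picture that a camera, given by its name, has taken for a name from the list of things; names that differ only in an ending like _2 or _b are one class to them, and where a whole thing is asked for, a point or a joint stands for the part that bears it (a point fixed in the world has none). Each returns a list of dicts, best first, with "p" (0 to 1); they miss things now and then, are a little off and sometimes report something else, mostly with a low value. They report only what shows in the picture. A call takes as long as a camera call. They do not tell look-alikes from the thing itself.
- optics.masks_of(name, camera): "region" (480x640 bool, what is visible of it) and "rect" ([left, top, width, height] in pixels, round what is visible of it).
The state is a dict: "clock": time; "qpos": joint angles; "qd": joint speeds; "joint_efforts": joint torques, N m; "position": TCP position; "tool_rot": TCP orientation; "force": force on the tool from outside, world axes, zero at the start; "moment": the same for the moment, N m; "grip_width": finger opening in m; "finger_force": force on a finger pad.
Only numpy, scipy, OpenCV 4.12 (cv2) and the standard library are available. Lean on these libraries where they do the work, as an engineer would, in place of code of your own. Each camera call takes 0.05 s, during which the arm holds its last target. There are 200 camera calls.

### The job

Get the evaporator's heating bath ready: first slide the steel pot along the heating plate, without lifting it, from the square rest mark into the round double-ring heating mark, so that it stands flat and wholly inside the outer ring. Then turn the scale sleeve of the heat regulator so that its pointer clicks into 5, let go, and leave the beaker and the jar where they stand.

Things in the scene. Friction and masses are not known exactly. Their poses are not given: they have to be found in the camera images.
- plate: Heating plate fixed to the bench, a white slab with a black glass top, 220 (x) x 360 (y) mm, top 30 mm above the bench. Origin: centre of its underside. The two marks lie side by side along its y axis, 174 mm apart; which is on which side varies.
- heat_zone: Heating mark printed on the glass (no thickness to feel): two thin white concentric rings and a centre dot; the outer ring is 140 mm inside diameter. Origin: its centre, on the plate's top surface.
- rest_zone: Rest mark printed on the glass: a thin white square outline, 140 mm inside. Origin: its centre, on the plate's top surface. The pot starts here.
- pot: Open stainless steel bath pot, 110 mm outside diameter, 65 mm high, wall 3 mm, about 0.45 kg, with one straight black stick handle that points along the pot's -x axis. Origin: centre of its underside; z up.
- pot_grip (a point): A point in the pot's handle, 110 mm from the pot's axis and 52 mm above its underside. The handle is a level bar 16 mm wide and 12 mm thick, along the pot's x axis, from 55 to 148 mm from the pot's axis, and can be pinched across from above.
- regulator: Heat regulator: white box with black top, 116 x 116 mm, 60 mm high, fixed on the left or right. White numerals 0 to 8 on its top, round the sleeve, 30 degrees apart, clockwise from above, upright as seen from the robot: 4 lies along the regulator's +x axis, 0 lies 120 degrees anticlockwise of it, 5 lies 30 degrees clockwise of it. Origin: centre of its underside, on the sleeve's axis.
- sleeve_grip (a point): On the upright axis of the knurled aluminium sleeve, at grip height, 90 mm above the bench. Gripping part: cylinder 48 mm in diameter, 68 to 106 mm above the bench; below it a flat skirt 64 mm wide with a black pointer nose (to 36 mm from the axis); a black line on top points the same way. Turns with the sleeve: the pointer lies 120 degrees anticlockwise (from above) of the point's x axis.
- sleeve (a joint): Angle of the sleeve in rad, growing clockwise as seen from above: 0 at numeral 0, 0.5236 (30 degrees) more for each numeral, 2.618 at 5, 4.19 at 8. A spring detent pulls it to the nearest numeral when let go (about 0.13 Nm to pass a click). It starts at 0, 1 or 2.
- mixer: Bystander, fixed: vortex mixer, grey box 116 x 116 x 58 mm with a smooth black rubber cup on top, 96 mm high in all; no scale. It stands on the other side from the regulator. Origin: centre of its underside.
- beaker: Bystander: glass beaker, 68 mm diameter, 88 mm high, left of the plate. Origin: centre of its underside.
- jar: Bystander: white plastic jar, 56 mm diameter, 65 mm high, right of the plate. Origin: centre of its underside.
Things that resemble listed ones, but are neither listed nor needed, are in the scene too. What is shaped like the pot but orange or turquoise is not meant.

How it is judged:
On the way, in this order (a step that is already met when the one before it is completed fails the run):
1. the pot stands flat inside the outer ring of the heating mark (horizontal distance between pot and heat_zone below 0.016 m and angle between pot's own z axis and vertical below 0.06 rad and linear speed of pot below 0.03 m/s), for 0.2 s.
2. the sleeve's pointer stands at 5 (value of joint sleeve between 2.468 and 2.768 rad), for 0.3 s.
At the end, for the whole second after the job is handed in: The pot stands flat (within 0.06 rad) and still on the glass with its centre within 16 mm of the heating mark's centre, and the sleeve's pointer rests in the click of numeral 5 (joint 2.618 within 0.15 rad) (all of step 2 and horizontal distance between pot and heat_zone below 0.016 m and angle between pot's own z axis and vertical below 0.06 rad and z of pot in the frame of heat_zone below 0.004 m and linear speed of pot below 0.02 m/s); the robot touches nothing.
It fails at once if the pot is lifted off the plate (underside's centre more than 10 mm above the glass) (z of pot in the frame of plate above 0.04 m).
It fails at once if the pot is tipped by more than 0.25 rad (angle between pot's own z axis and vertical above 0.25 rad).
It fails at once if the beaker or the jar is moved by more than 30 mm (distance of any of beaker, jar from where it was at the start of the episode above 0.03 m).
It also fails if it takes over 70 s, if anything falls off the work surface, if the arm or the gripper's body presses on something with over 40 N, if the wrist force passes 120 N, or if a joint passes its speed limit or range.

## Working session

There is one attempt and no reset: what is moved stays moved. The work goes in short steps, Python scripts to look and compute and a shell command to move; the robot and the scene stay as the last step left them, time stands still between calls to the robot, and variables do not carry over. Pictures are saved under pics/ and viewed, at most 10 in all, crops included, and the job is handed in when it is done.

```bash
mkdir -p pics; ls; cat > h.py <<'E'
import numpy as np, cv2
from workcell import monitor, optics
def grab(n):
    f=optics.grab_frame(n); return f
def K(f):
    h=240/np.tan(np.radians(f["fovy"])/2); return h
def ray(f,u,v):
    h=K(f); d=np.array([(u-f["cx"])/h,(v-f["cy"])/h]); s=d.copy()
    for _ in range(30): s=d/(1+f["k1"]*(s@s))
    R=np.array(f["R"]);t=np.array(f["t"])
    return -R.T@t, R.T@np.array([s[0],s[1],1])
def onz(f,u,v,z):
    o,d=ray(f,u,v); return o+d*(z-o[2])/d[2]
def proj(f,X):
    c=np.array(f["R"])@np.array(X)+np.array(f["t"]); s=c[:2]/c[2]; s=s*(1+f["k1"]*(s@s))
    return s*K(f)+[f["cx"],f["cy"]]
E
python3 - <<'E'
from h import *
s=monitor.observe(); print(s)
for n in("top","scene"):
    f=grab(n); cv2.imwrite(f"pics/{n}0.png",f["frame"]); print(n,f["fovy"],f["k1"],f["cx"],f["cy"],-np.array(f["R"]).T@f["t"])
    for o in("plate","heat_zone","rest_zone","pot","pot_grip","regulator","sleeve_grip","mixer","beaker","jar"):
        for m in optics.masks_of(o,n)[:3]:
            r=m["region"]; ys,xs=np.nonzero(r); c=(xs.mean(),ys.mean())
            print(o,round(m["p"],2),m["rect"],np.round(c,1),len(xs),np.round(onz(f,*c,0.03)[:2],3))
E
```

```text
pics
{'clock': 0.0, 'qpos': array([-1.23922626,  0.52204399, -0.03633989,  1.59999311,  0.02118542,
        1.02109862, -0.11279452]), 'qd': array([ 3.87760795e-04, -8.52298345e-04, -4.54579719e-04, -6.26436844e-05,
       -2.76032244e-04, -9.02984067e-04, -9.34067122e-04]), 'joint_efforts': array([ 1.73465658e-03, -9.27098680e+01,  1.98018327e+00, -3.69947791e+01,
        1.77999004e-02,  8.11033038e-03, -5.24703353e-05]), 'position': array([0.2442972 , 0.57491258, 0.23071224]), 'tool_rot': array([-3.14043568e+00,  6.38802313e-05,  2.73982107e+00]), 'force': array([ 0.02913675,  0.01152912, -1.10247042]), 'moment': array([ 0.05147403, -0.0263542 ,  0.04554822]), 'finger_force': 0.0, 'grip_width': 0.0853655540290493}
top 45.49933894279778 -0.026269579938955952 311.74728392335055 243.74363033943226 [0.15271594 0.10896867 1.61609406]
plate 0.79 [293.9, 150.8, 131.6, 81.5] [361.4 194.6] 4789 [ 0.609 -0.026]
heat_zone 0.94 [364.5, 165.6, 49.4, 50.6] [388.6 189.8] 2011 [ 0.624 -0.104]
rest_zone 0.64 [300.5, 169.3, 56.1, 51.7] [325. 199.] 1196 [0.594 0.079]
pot 0.94 [105.8, 170.5, 71.1, 48
[... 1418 characters left out ...]
7.4] [240.1 292.9] 2239 [ 0.321 -0.128]
pot_grip 0.94 [330.4, 247.5, 79.9, 49.0] [382.2 269.9] 2036 [0.584 0.113]
pot_grip 0.89 [250.2, 186.2, 68.3, 33.1] [294.5 201.3] 1339 [0.2   0.334]
pot_grip 0.85 [433.2, 166.2, 33.3, 50.2] [448.  193.3] 1189 [0.6   0.592]
regulator 0.96 [186.4, 331.8, 76.6, 66.8] [225.3 366.5] 3797 [ 0.439 -0.352]
sleeve_grip 0.77 [207.6, 329.2, 34.7, 36.9] [223.1 348.7] 899 [ 0.403 -0.31 ]
mixer 0.79 [332.3, 193.9, 54.6, 47.5] [357.5 217.2] 1754 [0.413 0.33 ]
beaker 0.92 [415.0, 207.0, 19.7, 37.9] [422.6 224.2] 812 [0.595 0.375]
beaker 0.74 [327.4, 248.3, 84.3, 48.4] [382.5 270.1] 2050 [0.585 0.112]
jar 0.62 [301.6, 374.0, 26.3, 43.6] [313.7 397.4] 998 [ 0.641 -0.344]
```

```bash
python3 - <<'E'
import cv2,numpy as np
a=cv2.imread("pics/top0.png")
c=cv2.resize(a[135:285,285:435],(600,600),interpolation=cv2.INTER_CUBIC); d=cv2.resize(a[223:283,450:510],(200,200),interpolation=cv2.INTER_CUBIC)
o=np.zeros((600,800,3),np.uint8); o[:,:600]=c; o[:200,600:]=d
s=cv2.imread("pics/scene0.png"); o[200:400,600:]=cv2.resize(s[320:400,180:260],(200,200),interpolation=cv2.INTER_CUBIC)
o[400:600,600:]=cv2.resize(a,(200,200))
cv2.imwrite("pics/c1.png",o)
E
```

```text
(no output)
```

View pics/c1.png

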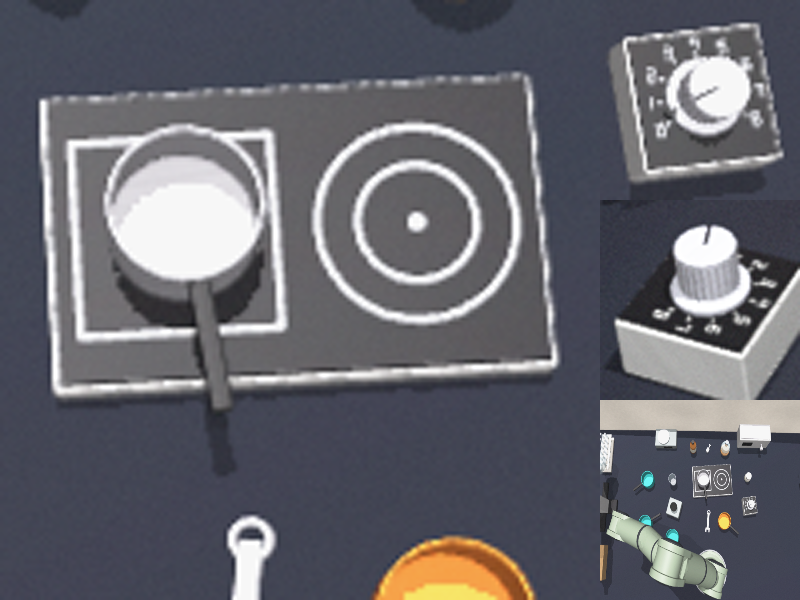

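View pics/scene0.png

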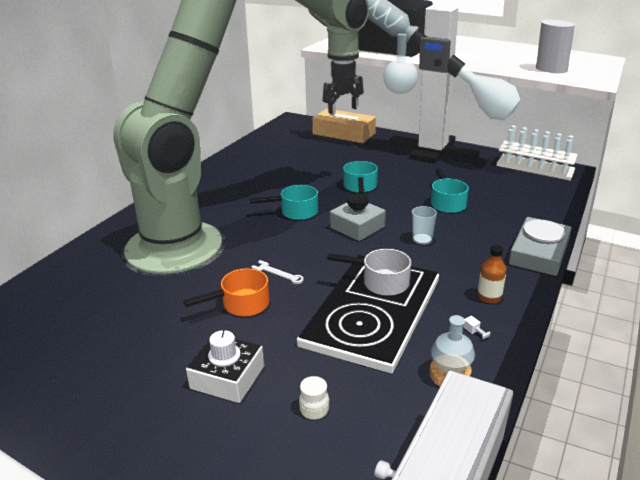

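The top crop shows the steel pot on the square mark (left), rim about (331,186) px, handle tip (340,237), heating dot (389,190). The regulator is on the right, with the pointer at lower left (about 0 or 1). The scene view confirms that the neighbours are low.

```bash
python3 - <<'E'
from h import *
from scipy.optimize import least_squares
f=optics.grab_frame("top")
P=lambda x,y:(285+x/4,135+y/4)
Q=lambda x,y:(450+(x-600)/3.3333,223+y/3.3333)
p=lambda n,a:print(n,np.round(a,4))
hz=onz(f,*P(417,221),.03);p("hz",hz)
pl=[onz(f,*P(*c),.03)[:2] for c in((42,98),(527,75),(556,362),(57,388))];p("plate",pl);p("mean",np.mean(pl,0))
rz=[onz(f,*P(*c),.03)[:2] for c in((68,144),(272,133),(285,328),(82,338))];p("rest",np.mean(rz,0))
c=onz(f,*P(185.5,203),.095)
for z in[(104,203),(267,203),(185,124),(185,283)]: p("rim",np.linalg.norm(onz(f,*P(*z),.095)[:2]-c[:2]))
p("pot",c)
h0=onz(f,*P(203,287),.088);h1=onz(f,*P(221,406),.088);p("h",[h0,h1]);
p("len",[np.linalg.norm(h1[:2]-c[:2]),np.linalg.norm(h0[:2]-c[:2])])
p("yaw",[np.arctan2(*(c-h1)[[1,0]]),np.arctan2(*(h0-h1)[[1,0]])])
rg=[onz(f,*Q(*c),.06)[:2] for c in((624,38),(759,25),(781,155),(648,172))];p("reg",rg);p("mean",np.mean(rg,0))
p("sl",onz(f,*Q(719,87),.106)); a=onz(f,*Q(718,86),.106);b=onz(f,*Q(694,98),.106);p("ptr",np.arctan2(*(b-a)[[1,0]]))
r=np.array(rg);p("regyaw",[np.arctan2(*(r[1]-r[2])[::-1]),np.arctan2(*(r[0]-r[3])[::-1])])
E
```

```text
hz [ 0.6228 -0.1058  0.03  ]
plate [[ 0.7118  0.1658]
 [ 0.7347 -0.1875]
 [ 0.5202 -0.2035]
 [ 0.4962  0.1509]]
mean [ 0.6157 -0.0186]
rest [0.6099 0.067 ]
rim 0.0563
rim 0.0563
rim 0.0572
rim 0.0571
pot [0.6141 0.0628 0.095 ]
h [[0.5562 0.0501 0.088 ]
 [0.4727 0.0373 0.088 ]]
len [0.1437 0.0593]
yaw [0.1788 0.1522]
reg [[ 0.4893 -0.2896]
 [ 0.5021 -0.4034]
 [ 0.3923 -0.4164]
 [ 0.3766 -0.3056]]
mean [ 0.4401 -0.3537]
sl [ 0.44   -0.3533  0.106 ]
ptr 2.0423
regyaw [0.1182 0.1412]
```

```bash
python3 -m handwheel '[{"dx":-2.8,"dy":-2.4},{"dx":-2.8,"dy":-2.4},{"dx":-2.8,"dy":-2.4},{"dx":-2.8,"dy":-2.4},{"dx":-2.8,"dy":-2.4},{"dx":-2.8,"dy":-2.4},{"dx":-2.8,"dy":-2.4},{"dx":-2.8,"dy":-2.4}]' && python3 -m handwheel '[{"dx":-2.8,"dy":-2.4},{"dx":-2.8,"dy":-2.4},{"dx":-2.8,"dy":-2.4},{"dx":-2.8,"dy":-2.4},{"dx":-2.8,"dy":-2.4},{"dx":-2.8,"dy":-2.4},{"dx":-2.8,"dy":-2.4},{"dx":-2.8,"dy":-2.4}]' && python3 -m handwheel '[{"wz":-0.14},{"wz":-0.14},{"wz":-0.14},{"wz":-0.15},{"dx":0}]' 40
python3 - <<'E'
from h import *
print(monitor.observe()["qpos"])
f=grab("wrist"); cv2.imwrite("pics/w1.png",f["frame"]); p=optics.masks_of("pot","wrist"); print([(m["p"],m["rect"]) for m in p])
print(f["R"],f["t"],f["fovy"])
for n,X in dict(grip=[.5055,.0447,.088],tip=[.468,.0385,.088],pot=[.614,.063,.03],hz=[.622,-.1055,.03]).items(): print(n,proj(f,X).round())
E
```

```text
[-1.23922179  0.52138821 -0.03628354  1.59946691  0.02118865  1.02110708
 -0.11278044]
[(0.95, [0.0, 212.0, 138.2, 136.3]), (0.83, [390.9, 433.1, 59.3, 36.8])]
[[ 0.39045054  0.92062336 -0.00100293]
 [ 0.87025843 -0.36873416  0.32662729]
 [ 0.3003309  -0.12840461 -0.94515269]] [-0.62444563 -0.04277149  0.38226992] 61.95880015537303
grip [-35. 613.]
tip [-63. 594.]
pot [ 70. 603.]
hz [-34. 641.]schema error: expected keys dx, dy, dz, wx, wy, wz, claw
```

View pics/w1.png

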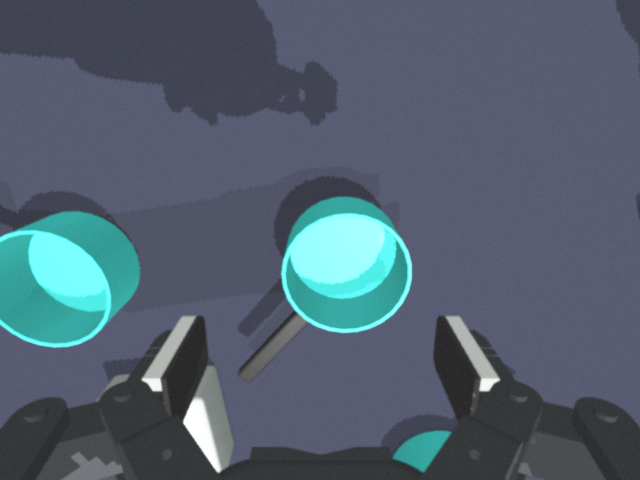

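The arm hasn't moved: the view shows only the turquoise pots, at (347,265) and (60,275). Each row needs every key, so I'm resending them in full.

```bash
python3 -m handwheel '[{"dx":-2.8,"dy":-2.4,"dz":0,"wx":0,"wy":0,"wz":0,"claw":100},{"dx":-2.8,"dy":-2.4,"dz":0,"wx":0,"wy":0,"wz":0,"claw":100},{"dx":-2.8,"dy":-2.4,"dz":0,"wx":0,"wy":0,"wz":0,"claw":100},{"dx":-2.8,"dy":-2.4,"dz":0,"wx":0,"wy":0,"wz":0,"claw":100},{"dx":-2.8,"dy":-2.4,"dz":0,"wx":0,"wy":0,"wz":0,"claw":100},{"dx":-2.8,"dy":-2.4,"dz":0,"wx":0,"wy":0,"wz":0,"claw":100},{"dx":-2.8,"dy":-2.4,"dz":0,"wx":0,"wy":0,"wz":0,"claw":100},{"dx":-2.8,"dy":-2.4,"dz":0,"wx":0,"wy":0,"wz":0,"claw":100}]' 40 && python3 -m handwheel '[{"dx":-2.8,"dy":-2.4,"dz":0,"wx":0,"wy":0,"wz":0,"claw":100},{"dx":-2.8,"dy":-2.4,"dz":0,"wx":0,"wy":0,"wz":0,"claw":100},{"dx":-2.8,"dy":-2.4,"dz":0,"wx":0,"wy":0,"wz":0,"claw":100},{"dx":-2.8,"dy":-2.4,"dz":0,"wx":0,"wy":0,"wz":0,"claw":100},{"dx":-2.8,"dy":-2.4,"dz":0,"wx":0,"wy":0,"wz":0,"claw":100},{"dx":-2.8,"dy":-2.4,"dz":0,"wx":0,"wy":0,"wz":0,"claw":100},{"dx":-2.8,"dy":-2.4,"dz":0,"wx":0,"wy":0,"wz":0,"claw":100},{"dx":-2.8,"dy":-2.4,"dz":0,"wx":0,"wy":0,"wz":0,"claw":100}]' && python3 -m handwheel '[{"dx":0,"dy":0,"dz":0,"wx":0,"wy":0,"wz":-0.14,"claw":100},{"dx":0,"dy":0,"dz":0,"wx":0,"wy":0,"wz":-0.14,"claw":100},{"dx":0,"dy":0,"dz":0,"wx":0,"wy":0,"wz":-0.14,"claw":100},{"dx":0,"dy":0,"dz":0,"wx":0,"wy":0,"wz":-0.15,"claw":100},{"dx":0,"dy":0,"dz":0,"wx":0,"wy":0,"wz":0,"claw":100},{"dx":0,"dy":0,"dz":0,"wx":0,"wy":0,"wz":0,"claw":100}]'
cat >> h.py <<'E'
def tool(target, yaw):
    "offset in tool axes (cm) and wz to reach TCP target/yaw, tool down"
    from scipy.spatial.transform import Rotation as Ro
    s=monitor.observe(); R=Ro.from_euler("xyz",s["tool_rot"])
    G=Ro.from_euler("xyz",[np.pi,0,yaw])
    print("clock",s["clock"],"q",s["qpos"].round(2),"d(cm)",(R.inv().apply(np.array(target)-s["position"])*100).round(2),"w",(R.inv()*G).as_rotvec().round(3))
E
python3 - <<'E'
from h import *
f=grab("wrist"); cv2.imwrite("pics/w2.png",f["frame"]); p=optics.masks_of("pot","wrist"); print([(m["p"],m["rect"]) for m in p])
for n,X in dict(grip=[.5055,.0447,.088],tip=[.468,.0385,.088],pot=[.614,.063,.03],hz=[.622,-.1055,.03]).items(): print(n,proj(f,X).round())
tool([.5055,.0447,.063],3.307)
E
```

```text
clock: 2.25
position: [0.376, 0.3098, 0.2315]
tool_rot: [3.141, 0.0, 2.74]
force: [0.9, 0.2, 1.1]
grip_width: 0.0855
finger_force: 0.0
clock: 3.25
position: [0.5071, 0.0455, 0.2315]
tool_rot: [3.141, 0.0, 2.74]
force: [0.2, 0.3, -0.7]
grip_width: 0.0857
finger_force: 0.0
clock: 4.0
position: [0.5066, 0.0465, 0.2313]
tool_rot: [3.142, 0.0, -2.977]
force: [-0.4, -0.6, 0.3]
grip_width: 0.0848
finger_force: 0.0
[(0.82, [252.0, 166.5, 135.5, 238.2]), (0.8, [90.7, 0.2, 100.5, 19.7])]
grip [318. 217.]
tip [318. 166.]
pot [319. 309.]
hz [143. 291.]
clock 4.1 q [-0.23  0.34  0.03  1.9  -0.01  0.9   1.54] d(cm) [ 0.14 -0.17 16.83] w [-0.     0.     0.001]
```

View pics/w2.png

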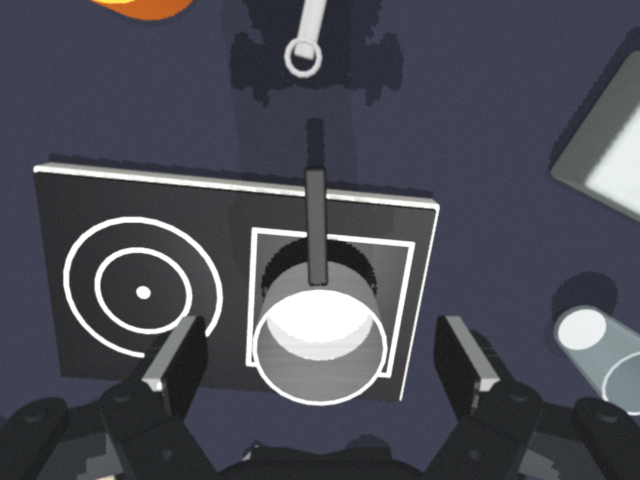

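The handle runs straight up the image from (317,284) to (315,169), midway between the fingers. The heating dot at (143,293) matches the prediction, so I'll descend and grip.

```bash
python3 -m handwheel '[{"dx":0.14,"dy":-0.17,"dz":3,"wx":0,"wy":0,"wz":0,"claw":100},{"dx":0,"dy":0,"dz":3,"wx":0,"wy":0,"wz":0,"claw":100},{"dx":0,"dy":0,"dz":3,"wx":0,"wy":0,"wz":0,"claw":80},{"dx":0,"dy":0,"dz":3,"wx":0,"wy":0,"wz":0,"claw":70},{"dx":0,"dy":0,"dz":3,"wx":0,"wy":0,"wz":0,"claw":60},{"dx":0,"dy":0,"dz":1.8,"wx":0,"wy":0,"wz":0,"claw":50},{"dx":0,"dy":0,"dz":0,"wx":0,"wy":0,"wz":0,"claw":40},{"dx":0,"dy":0,"dz":0,"wx":0,"wy":0,"wz":0,"claw":40}]' 40 && python3 -m handwheel '[{"dx":0,"dy":0,"dz":0,"wx":0,"wy":0,"wz":0,"claw":10},{"dx":0,"dy":0,"dz":0,"wx":0,"wy":0,"wz":0,"claw":0},{"dx":0,"dy":0,"dz":0,"wx":0,"wy":0,"wz":0,"claw":0},{"dx":0,"dy":0,"dz":0,"wx":0,"wy":0,"wz":0,"claw":0},{"dx":0,"dy":0,"dz":0,"wx":0,"wy":0,"wz":0,"claw":0}]' 40
python3 - <<'E'
from h import *
s=monitor.observe()["position"]; tool(s+[.0085,-.1685,0],3.307)
E
```

```text
clock: 5.1
position: [0.5059, 0.0448, 0.064]
tool_rot: [-3.141, 0.001, -2.974]
force: [-0.8, 0.9, -0.1]
grip_width: 0.0342
finger_force: 0.0
clock: 5.72
position: [0.5056, 0.0447, 0.0638]
tool_rot: [3.142, 0.001, -2.973]
force: [-2.1, 0.2, 7.3]
grip_width: 0.0151
finger_force: 41.8
clock 5.725 q [-0.21  0.6   0.01  2.03 -0.01  0.51  1.55] d(cm) [  1.98 -16.75  -0.  ] w [0.    0.001 0.003]
```

```bash
python3 -m handwheel '[{"dx":0,"dy":0,"dz":-0.05,"wx":0,"wy":0,"wz":0,"claw":0},{"dx":0.05,"dy":-0.4,"dz":0,"wx":0,"wy":0,"wz":0,"claw":0},{"dx":0.1,"dy":-0.8,"dz":0,"wx":0,"wy":0,"wz":0,"claw":0},{"dx":0.1,"dy":-0.8,"dz":0,"wx":0,"wy":0,"wz":0,"claw":0}]'; python3 - <<'E'
from h import *
f=grab("top"); cv2.imwrite("pics/top1.png",f["frame"])
tool([.5141,-.1238,.0643],3.307)
E
```

```text
clock: 6.22
position: [0.5065, 0.0245, 0.0639]
tool_rot: [3.141, 0.0, -2.973]
force: [0.2, 5.3, 3.7]
grip_width: 0.0153
finger_force: 41.5
clock 6.275 q [-0.17  0.6   0.01  2.03 -0.01  0.51  1.58] d(cm) [  1.7  -14.61  -0.03] w [-0.     0.     0.002]
```

```bash
python3 -m handwheel '[{"dx":0.12,"dy":-1.05,"dz":0,"wx":0,"wy":0,"wz":0,"claw":0},{"dx":0.12,"dy":-1.05,"dz":0,"wx":0,"wy":0,"wz":0,"claw":0},{"dx":0.12,"dy":-1.05,"dz":0,"wx":0,"wy":0,"wz":0,"claw":0},{"dx":0.12,"dy":-1.05,"dz":0,"wx":0,"wy":0,"wz":0,"claw":0},{"dx":0.12,"dy":-1.05,"dz":0,"wx":0,"wy":0,"wz":0,"claw":0},{"dx":0.12,"dy":-1.05,"dz":0,"wx":0,"wy":0,"wz":0,"claw":0},{"dx":0.12,"dy":-1.05,"dz":0,"wx":0,"wy":0,"wz":0,"claw":0},{"dx":0.12,"dy":-1.05,"dz":0,"wx":0,"wy":0,"wz":0,"claw":0}]' && python3 -m handwheel '[{"dx":0.12,"dy":-1.05,"dz":0,"wx":0,"wy":0,"wz":0,"claw":0},{"dx":0.12,"dy":-1.05,"dz":0,"wx":0,"wy":0,"wz":0,"claw":0},{"dx":0.12,"dy":-1.05,"dz":0,"wx":0,"wy":0,"wz":0,"claw":0},{"dx":0.12,"dy":-1.05,"dz":0,"wx":0,"wy":0,"wz":0,"claw":0},{"dx":0.12,"dy":-1.0,"dz":0,"wx":0,"wy":0,"wz":0,"claw":0},{"dx":0.12,"dy":-0.8,"dz":0,"wx":0,"wy":0,"wz":0,"claw":0},{"dx":0,"dy":0,"dz":0,"wx":0,"wy":0,"wz":0,"claw":0},{"dx":0,"dy":0,"dz":0,"wx":0,"wy":0,"wz":0,"claw":0}]'
python3 - <<'E'
from h import *
tool([.5141,-.1238,.0643],3.307)
f=grab("top")
for m in optics.masks_of("pot","top"): print(m["p"],m["rect"])
for m in optics.masks_of("heat_zone","top"): print("hz",m["p"],m["rect"])
print("pred pot rim",proj(f,[.622,-.1055,.095]),proj(f,[.622,-.1055,.03]))
c=cv2.resize(f["frame"][135:285,340:490],(600,600),interpolation=cv2.INTER_CUBIC)
o=np.zeros((600,800,3),np.uint8);o[:,:600]=c
g=grab("wrist")["frame"];o[:200,600:]=cv2.resize(g,(200,150))[[i*149//199 for i in range(200)]]
cv2.imwrite("pics/c2.png",o)
E
```

```text
clock: 7.28
position: [0.5109, -0.06, 0.0638]
tool_rot: [3.141, 0.0, -2.973]
force: [0.0, 5.4, 4.5]
grip_width: 0.015
finger_force: 41.6
clock: 8.28
position: [0.5138, -0.1209, 0.0639]
tool_rot: [-3.141, -0.0, -2.975]
force: [-1.5, -1.9, 5.3]
grip_width: 0.0156
finger_force: 41.7
clock 8.275 q [ 0.13  0.62 -0.01  1.98  0.02  0.54  1.84] d(cm) [ 0.02 -0.29 -0.04] w [-0.001 -0.     0.002]
0.9 [208.2, 312.2, 57.9, 64.1]
0.88 [106.9, 167.6, 69.1, 51.0]
0.85 [124.7, 274.3, 71.4, 44.4]
0.74 [372.6, 164.4, 22.6, 42.5]
hz 0.62 [361.2, 172.2, 25.6, 44.3]
pred pot rim [392.24091308 183.88100482] [389.14888795 190.52950724]
```

View pics/c2.png

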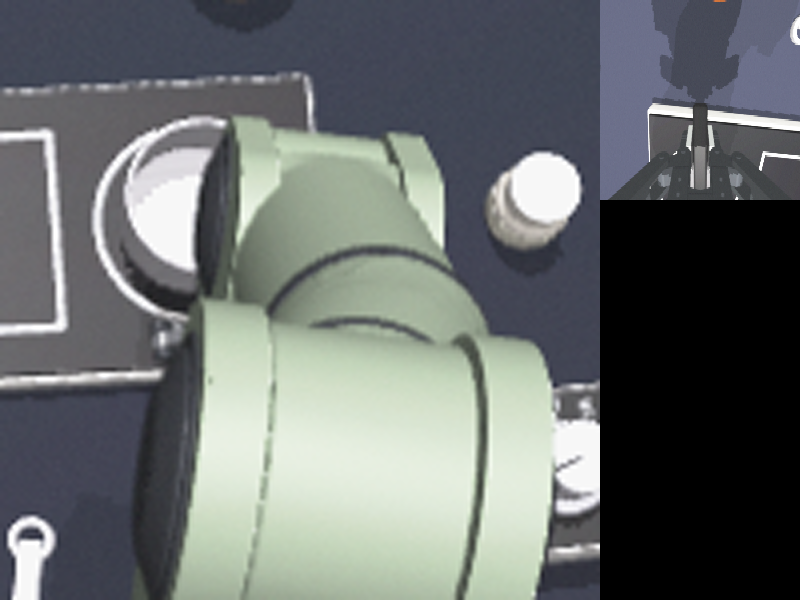

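The pot stands nearly centred: its rim's left edge is at about (371,187) and it needs about 3 mm more. I'll do the last nudge, release and rise.

```bash
python3 -m handwheel '[{"dx":0.02,"dy":-0.15,"dz":0,"wx":0,"wy":0,"wz":0,"claw":0},{"dx":0,"dy":-0.15,"dz":0,"wx":0,"wy":0,"wz":0,"claw":0},{"dx":0,"dy":0,"dz":0,"wx":0,"wy":0,"wz":0,"claw":0},{"dx":0,"dy":0,"dz":0,"wx":0,"wy":0,"wz":0,"claw":30},{"dx":0,"dy":0,"dz":0,"wx":0,"wy":0,"wz":0,"claw":60},{"dx":0,"dy":0,"dz":0,"wx":0,"wy":0,"wz":0,"claw":60},{"dx":0,"dy":0,"dz":0,"wx":0,"wy":0,"wz":0,"claw":60},{"dx":0,"dy":0,"dz":0,"wx":0,"wy":0,"wz":0,"claw":60}]' && python3 -m handwheel '[{"dx":0,"dy":0,"dz":-1,"wx":0,"wy":0,"wz":0,"claw":60},{"dx":0,"dy":0,"dz":-2,"wx":0,"wy":0,"wz":0,"claw":70},{"dx":0,"dy":0,"dz":-3,"wx":0,"wy":0,"wz":0,"claw":80},{"dx":0,"dy":0,"dz":-3,"wx":0,"wy":0,"wz":0,"claw":100},{"dx":0,"dy":0,"dz":-4,"wx":0,"wy":0,"wz":0,"claw":100},{"dx":0,"dy":0,"dz":-4,"wx":0,"wy":0,"wz":0,"claw":100},{"dx":0,"dy":0,"dz":0,"wx":0,"wy":0,"wz":0,"claw":100},{"dx":0,"dy":0,"dz":0,"wx":0,"wy":0,"wz":0,"claw":100}]'
python3 - <<'E'
from h import *
tool([.44,-.3535,.20],2.2)
f=grab("wrist"); cv2.imwrite("pics/w3.png",f["frame"])
t=np.linspace(0,2*np.pi,60)
im=f["frame"].copy()
for r,z,col in((.055,.095,(0,0,255)),(.07,.03,(0,255,0))):
    for a in t:
        p=proj(f,[.622+r*np.cos(a),-.1055+r*np.sin(a),z]).astype(int); cv2.circle(im,tuple(map(int,p)),1,col,-1)
cv2.imwrite("pics/w3o.png",im)
E
```

```text
clock: 9.48
position: [0.5142, -0.1233, 0.0638]
tool_rot: [-3.142, -0.0, -2.973]
force: [0.7, -0.3, -0.6]
grip_width: 0.0511
finger_force: 0.0
clock: 10.48
position: [0.5139, -0.1232, 0.2339]
tool_rot: [-3.142, 0.0, -2.973]
force: [0.5, -0.7, -0.3]
grip_width: 0.0853
finger_force: 0.0
clock 10.475 q [ 0.13  0.37 -0.01  1.85  0.    0.92  1.86] d(cm) [ 11.15 -21.47   3.39] w [0.   0.   1.11]
```

View pics/w3o.png

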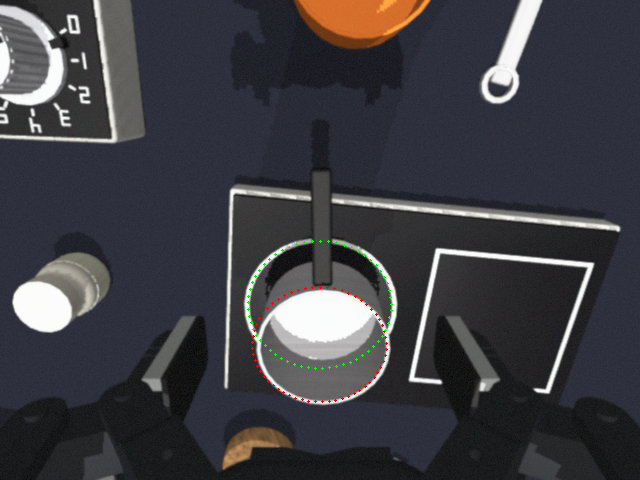

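The rim lies on the predicted centred circle (within about 1–2 mm) and the outer ring is green-matched. The regulator's pointer nose at (57,42) stands at 0. Now to the regulator.

```bash
python3 -m handwheel '[{"dx":1.86,"dy":-3.58,"dz":0,"wx":0,"wy":0,"wz":0,"claw":100},{"dx":1.86,"dy":-3.58,"dz":0,"wx":0,"wy":0,"wz":0,"claw":100},{"dx":1.86,"dy":-3.58,"dz":0,"wx":0,"wy":0,"wz":0,"claw":100},{"dx":1.86,"dy":-3.58,"dz":0,"wx":0,"wy":0,"wz":0,"claw":100},{"dx":1.86,"dy":-3.58,"dz":0,"wx":0,"wy":0,"wz":0,"claw":100},{"dx":1.86,"dy":-3.58,"dz":0,"wx":0,"wy":0,"wz":0,"claw":100}]' && python3 -m handwheel '[{"dx":0,"dy":0,"dz":0,"wx":0,"wy":0,"wz":0.17,"claw":100},{"dx":0,"dy":0,"dz":0,"wx":0,"wy":0,"wz":0.17,"claw":100},{"dx":0,"dy":0,"dz":0,"wx":0,"wy":0,"wz":0.17,"claw":100},{"dx":0,"dy":0,"dz":0,"wx":0,"wy":0,"wz":0.17,"claw":100},{"dx":0,"dy":0,"dz":0,"wx":0,"wy":0,"wz":0.17,"claw":100},{"dx":0,"dy":0,"dz":0,"wx":0,"wy":0,"wz":0.17,"claw":100},{"dx":0,"dy":0,"dz":0,"wx":0,"wy":0,"wz":0,"claw":100},{"dx":0,"dy":0,"dz":0,"wx":0,"wy":0,"wz":0,"claw":100}]'
python3 - <<'E'
from h import *
tool([.44,-.3535,.072],2.3)
f=grab("wrist"); im=f["frame"].copy()
t=np.linspace(0,2*np.pi,60)
for r,z,col in((.024,.106,(0,0,255)),(.032,.068,(0,255,0))):
    for a in t:
        cv2.circle(im,tuple(map(int,proj(f,[.44+r*np.cos(a),-.3535+r*np.sin(a),z]))),1,col,-1)
for m in optics.masks_of("regulator","wrist")[:1]: print(m["p"],m["rect"])
cv2.imwrite("pics/w4.png",im)
E
```

```text
clock: 11.28
position: [0.4392, -0.3546, 0.2328]
tool_rot: [3.14, -0.001, -2.973]
force: [0.6, -0.5, -0.4]
grip_width: 0.0853
finger_force: 0.0
clock: 12.28
position: [0.44, -0.3535, 0.2333]
tool_rot: [-3.141, -0.001, 2.294]
force: [-0.2, 0.5, 0.5]
grip_width: 0.0854
finger_force: 0.0
clock 12.275 q [ 0.35  0.44  0.31  1.77 -0.16  0.95  1.44] d(cm) [-1.000e-02  1.000e-02  1.613e+01] w [-0.    -0.001 -0.006]
0.7 [227.5, 107.0, 191.5, 184.1]
```

View pics/w4.png

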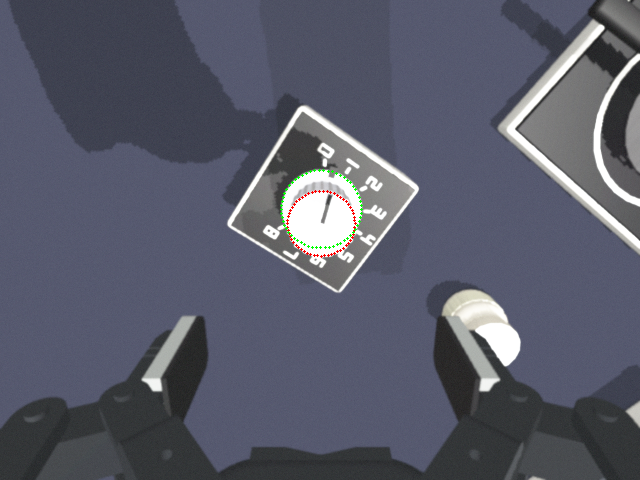

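The circles fit the sleeve (321,220) and the pointer is at 0, so a 150° clockwise turn is needed. I'll descend and grip.

```bash
python3 -m handwheel '[{"dx":0,"dy":0,"dz":3,"wx":0,"wy":0,"wz":0,"claw":100},{"dx":0,"dy":0,"dz":3,"wx":0,"wy":0,"wz":0,"claw":100},{"dx":0,"dy":0,"dz":3,"wx":0,"wy":0,"wz":0,"claw":100},{"dx":0,"dy":0,"dz":3,"wx":0,"wy":0,"wz":0,"claw":100},{"dx":0,"dy":0,"dz":2,"wx":0,"wy":0,"wz":0,"claw":100},{"dx":0,"dy":0,"dz":1.5,"wx":0,"wy":0,"wz":0,"claw":100},{"dx":0,"dy":0,"dz":0.5,"wx":0,"wy":0,"wz":0,"claw":90},{"dx":0,"dy":0,"dz":0,"wx":0,"wy":0,"wz":0,"claw":80}]' 60 && python3 -m handwheel '[{"dx":0,"dy":0,"dz":0,"wx":0,"wy":0,"wz":0,"claw":60},{"dx":0,"dy":0,"dz":0,"wx":0,"wy":0,"wz":0,"claw":40},{"dx":0,"dy":0,"dz":0,"wx":0,"wy":0,"wz":0,"claw":30},{"dx":0,"dy":0,"dz":0,"wx":0,"wy":0,"wz":0,"claw":30},{"dx":0,"dy":0,"dz":0,"wx":0,"wy":0,"wz":0,"claw":30}]' 60
```

```text
clock: 13.38
position: [0.4402, -0.3538, 0.074]
tool_rot: [3.142, 0.0, 2.29]
force: [-0.4, -0.2, 0.4]
grip_width: 0.0682
finger_force: 0.0
clock: 14.0
position: [0.4409, -0.3535, 0.0749]
tool_rot: [3.141, 0.001, 2.29]
force: [-0.1, 3.5, 10.6]
grip_width: 0.0461
finger_force: 59.7
```

```bash
python3 -m handwheel '[{"dx":0,"dy":0,"dz":0,"wx":0,"wy":0,"wz":0.13,"claw":30},{"dx":0,"dy":0,"dz":0,"wx":0,"wy":0,"wz":0.13,"claw":30},{"dx":0,"dy":0,"dz":0,"wx":0,"wy":0,"wz":0.13,"claw":30},{"dx":0,"dy":0,"dz":0,"wx":0,"wy":0,"wz":0.13,"claw":30},{"dx":0,"dy":0,"dz":0,"wx":0,"wy":0,"wz":0.13,"claw":30},{"dx":0,"dy":0,"dz":0,"wx":0,"wy":0,"wz":0.13,"claw":30},{"dx":0,"dy":0,"dz":0,"wx":0,"wy":0,"wz":0.13,"claw":30},{"dx":0,"dy":0,"dz":0,"wx":0,"wy":0,"wz":0.13,"claw":30}]' && python3 -m handwheel '[{"dx":0,"dy":0,"dz":0,"wx":0,"wy":0,"wz":0.13,"claw":30},{"dx":0,"dy":0,"dz":0,"wx":0,"wy":0,"wz":0.13,"claw":30},{"dx":0,"dy":0,"dz":0,"wx":0,"wy":0,"wz":0.13,"claw":30},{"dx":0,"dy":0,"dz":0,"wx":0,"wy":0,"wz":0.13,"claw":30},{"dx":0,"dy":0,"dz":0,"wx":0,"wy":0,"wz":0.13,"claw":30},{"dx":0,"dy":0,"dz":0,"wx":0,"wy":0,"wz":0.13,"claw":30},{"dx":0,"dy":0,"dz":0,"wx":0,"wy":0,"wz":0.13,"claw":30},{"dx":0,"dy":0,"dz":0,"wx":0,"wy":0,"wz":0.13,"claw":30}]' && python3 -m handwheel '[{"dx":0,"dy":0,"dz":0,"wx":0,"wy":0,"wz":0.13,"claw":30},{"dx":0,"dy":0,"dz":0,"wx":0,"wy":0,"wz":0.13,"claw":30},{"dx":0,"dy":0,"dz":0,"wx":0,"wy":0,"wz":0.13,"claw":30},{"dx":0,"dy":0,"dz":0,"wx":0,"wy":0,"wz":0.13,"claw":30},{"dx":0,"dy":0,"dz":0,"wx":0,"wy":0,"wz":0.03,"claw":30},{"dx":0,"dy":0,"dz":0,"wx":0,"wy":0,"wz":0,"claw":30},{"dx":0,"dy":0,"dz":0,"wx":0,"wy":0,"wz":0,"claw":30}]'
python3 -c "
from workcell import monitor as m
s=m.observe();print(s['qpos'],s['moment'])"
```

```text
clock: 15.0
position: [0.4404, -0.3537, 0.0749]
tool_rot: [3.14, -0.0, 1.246]
force: [-5.9, 3.7, 13.0]
grip_width: 0.0461
finger_force: 60.1
clock: 16.0
position: [0.4401, -0.3533, 0.0749]
tool_rot: [-3.141, -0.001, 0.206]
force: [-6.9, 6.7, 17.6]
grip_width: 0.0459
finger_force: 60.6
clock: 16.88
position: [0.4401, -0.3531, 0.0749]
tool_rot: [-3.14, -0.0, -0.34]
force: [-6.3, 8.9, 20.6]
grip_width: 0.0465
finger_force: 61.0
[-0.00714391  0.880059    0.90590707  1.90978379 -0.94176445  0.8510206
 -0.49901727] [ 1.77411209  1.33090564 -0.02603739]
```

```bash
python3 -m handwheel '[{"dx":0,"dy":0,"dz":0,"wx":0,"wy":0,"wz":0,"claw":60},{"dx":0,"dy":0,"dz":0,"wx":0,"wy":0,"wz":0,"claw":80},{"dx":0,"dy":0,"dz":0,"wx":0,"wy":0,"wz":0,"claw":100},{"dx":0,"dy":0,"dz":0,"wx":0,"wy":0,"wz":0,"claw":100},{"dx":0,"dy":0,"dz":0,"wx":0,"wy":0,"wz":0,"claw":100}]' && python3 -m handwheel '[{"dx":0,"dy":0,"dz":-1.5,"wx":0,"wy":0,"wz":0,"claw":100},{"dx":0,"dy":0,"dz":-3,"wx":0,"wy":0,"wz":0,"claw":100},{"dx":0,"dy":0,"dz":-3,"wx":0,"wy":0,"wz":0,"claw":100},{"dx":0,"dy":0,"dz":-3,"wx":0,"wy":0,"wz":0,"claw":100},{"dx":0,"dy":0,"dz":-3,"wx":0,"wy":0,"wz":0,"claw":100},{"dx":0,"dy":0,"dz":-2.5,"wx":0,"wy":0,"wz":0,"claw":100},{"dx":0,"dy":0,"dz":0,"wx":0,"wy":0,"wz":0,"claw":100},{"dx":0,"dy":0,"dz":0,"wx":0,"wy":0,"wz":0,"claw":100}]'
python3 - <<'E'
from h import *
f=grab("wrist")["frame"]; t=grab("top")["frame"]; s=grab("scene")["frame"]
o=np.zeros((600,800,3),np.uint8)
o[:400,:400]=cv2.resize(f[60:310,200:450],(400,400)); o[:400,400:]=cv2.resize(t[135:285,340:490],(400,400)); o[400:,:200]=cv2.resize(s[310:410,170:270],(200,200)); o[400:,200:500]=cv2.resize(s[220:420,270:470],(300,200))
cv2.imwrite("pics/c5.png",o)
E
```

```text
clock: 17.5
position: [0.4401, -0.3537, 0.0738]
tool_rot: [3.142, 0.0, -0.34]
force: [0.7, -0.9, 0.4]
grip_width: 0.0855
finger_force: 0.0
clock: 18.5
position: [0.44, -0.3534, 0.2338]
tool_rot: [-3.141, 0.0, -0.34]
force: [-0.0, 0.5, -1.2]
grip_width: 0.0853
finger_force: 0.0
```

View pics/c5.png

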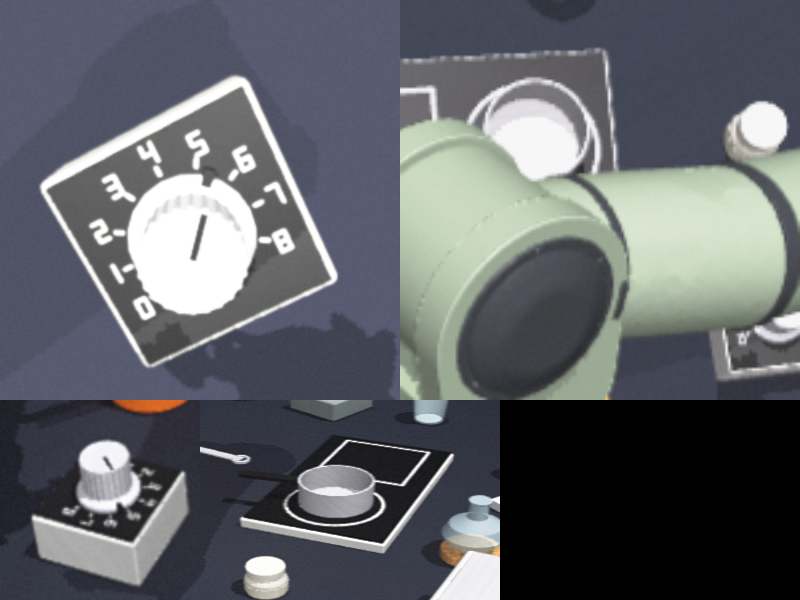

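The pot stands centred in the ring and the jar is untouched. The pointer is at about 5, but the nose at (330,171) full-frame looks slightly past the tick, so I'll measure it.

```bash
python3 - <<'E'
from h import *
f=grab("wrist"); cv2.imwrite("pics/w6.png",f["frame"])
P=lambda x,y,z:onz(f,200+x*.625,60+y*.625,z)
c=np.array([.44,-.3535])
print("axis px",(proj(f,[.44,-.3535,.06])-[200,60])/.625)
an=lambda p:np.degrees(np.arctan2(*(p[:2]-c)[::-1]))
for n,q in dict(t1=(126,265),t2=(119,232),t3=(130,199),t4=(157,171),t5=(199,165),t6=(234,178),t7=(258,205),t8=(264,240)).items():
    p=P(*q,.06);print(n,an(p).round(1),np.linalg.norm(p[:2]-c).round(4))
p=P(208,178,.066);print("nose",an(p),np.linalg.norm(p[:2]-c))
a,b=P(193,260,.106),P(206,215,.106);print("line",np.degrees(np.arctan2(*(b-a)[[1,0]])),an(b),np.linalg.norm(a[:2]-c))
o=cv2.resize(f["frame"][140:270,260:390],(600,600),interpolation=cv2.INTER_CUBIC);cv2.imwrite("pics/c6.png",o)
E
```

```text
axis px [191.31365191 234.3003898 ]
t1 96.4 0.0377
t2 68.7 0.0369
t3 39.8 0.0357
t4 8.2 0.0364
t5 -25.6 0.0354
t6 -55.8 0.0357
t7 -85.1 0.0368
t8 -114.1 0.0373
nose -34.73629257572313 0.030886389127153524
line -34.90119969691467 -36.62811647359484 0.0008744442858430087
```

View pics/c6.png

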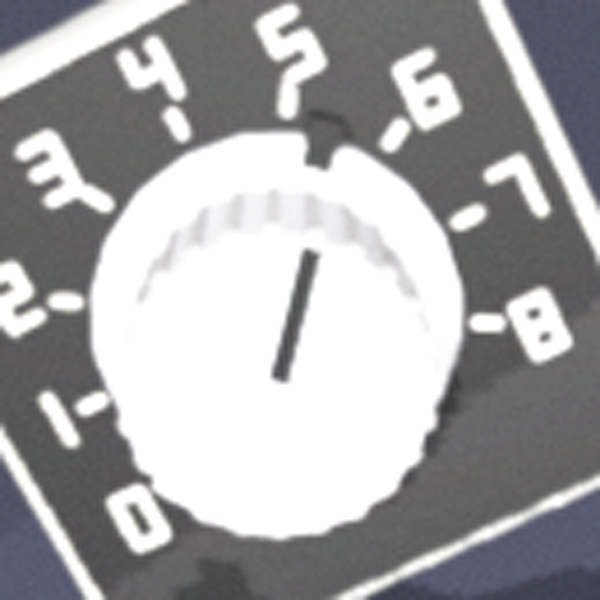

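```bash
python3 - <<'E'
from h import *
from scipy.spatial.transform import Rotation as Ro
f=grab("wrist"); s=monitor.observe()
T=Ro.from_euler("xyz",s["tool_rot"]).as_matrix()
Rc=f["R"]@T; tc=f["R"]@s["position"]+f["t"]   # tool->cam
def at(pos,rpy):
    T=Ro.from_euler("xyz",rpy).as_matrix(); R=Rc@T.T
    return dict(f,R=R,t=tc-R@np.array(pos))
c=np.array([.44,-.3535]); out=np.zeros((600,800,3),np.uint8)
for k,(im,g) in enumerate([(cv2.imread("pics/w4.png"),at([.44,-.3535,.2333],[-3.141,-.001,2.294])),(f["frame"],f)]):
    # rectify: top view at z=.066 in regulator frame yaw .125
    n=400; m=np.zeros((n,n,2),np.float32); y=.125
    for i in range(n):
        for j in range(n):
            a,b=(n/2-i)*.1/n,(n/2-j)*.1/n
            m[i,j]=proj(g,[c[0]+a*np.cos(y)-b*np.sin(y),c[1]+a*np.sin(y)+b*np.cos(y),.064])
    o=cv2.remap(im,m[...,0],m[...,1],cv2.INTER_CUBIC)
    for q in range(9):
        th=np.radians(120-30*q); 
        cv2.line(o,*[(int(200-np.sin(th)*r*4000),int(200-np.cos(th)*r*4000)) for r in(.037,.048)],(0,255,255),1)
    out[:400,k*400:k*400+400]=o
cv2.imwrite("pics/c7.png",out)
E
```

```text
(no output)
```

View pics/c7.png

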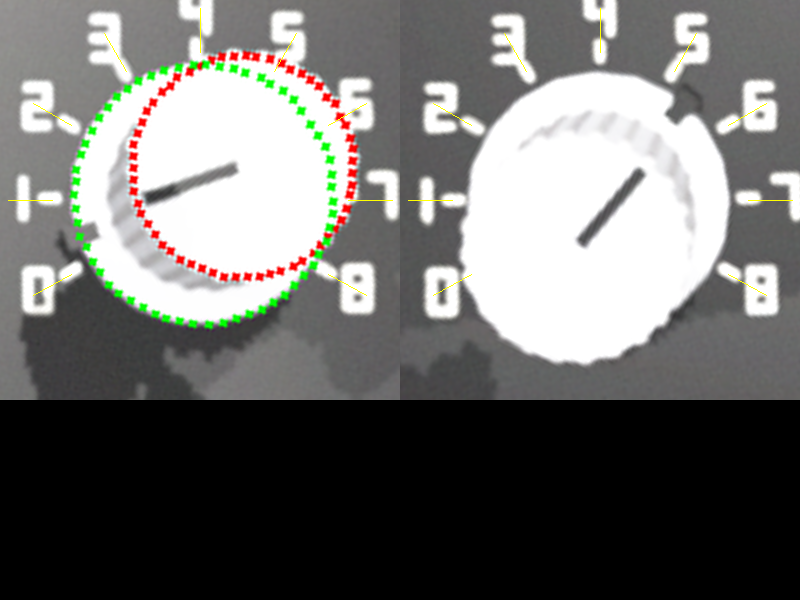

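The rectified views (before on the left, now on the right) show the pointer about 12° clockwise of its tick both times. The sleeve therefore started off-centre and now stands about 12° past 5. I'll regrip and turn back 0.2 rad.

```bash
cat > ptr.py <<'E'
from h import *
f=grab("wrist"); c=np.array([.44,-.3535]); n=200; y=.125
m=np.array([[proj(f,[c[0]+a*np.cos(y)-b*np.sin(y),c[1]+a*np.sin(y)+b*np.cos(y),.106]) for b in (n/2-np.arange(n))*.05/n] for a in (n/2-np.arange(n))*.05/n],np.float32)
o=cv2.cvtColor(cv2.remap(f["frame"],m[...,0],m[...,1],cv2.INTER_LINEAR),cv2.COLOR_BGR2GRAY)
I,J=np.mgrid[:n,:n]; d=(o<150)&(np.hypot(I-n/2,J-n/2)<.021/.05*n)
i,j=np.nonzero(d); p=np.c_[n/2-i,n/2-j]; 
e=np.linalg.eigh(np.cov(p.T))[1][:,1]; e=e*np.sign(e@p.mean(0))
print("n",len(i),"pointer ccw of +x deg",np.degrees(np.arctan2(e[1],e[0])),np.degrees(np.arctan2(*p.mean(0)[::-1])),"joint",2.0944-np.arctan2(e[1],e[0]))
E
python3 ptr.py
python3 -m handwheel '[{"dx":0,"dy":0,"dz":3,"wx":0,"wy":0,"wz":0,"claw":100},{"dx":0,"dy":0,"dz":3,"wx":0,"wy":0,"wz":0,"claw":100},{"dx":0,"dy":0,"dz":3,"wx":0,"wy":0,"wz":0,"claw":100},{"dx":0,"dy":0,"dz":3,"wx":0,"wy":0,"wz":0,"claw":100},{"dx":0,"dy":0,"dz":2,"wx":0,"wy":0,"wz":0,"claw":100},{"dx":0,"dy":0,"dz":1.5,"wx":0,"wy":0,"wz":0,"claw":100},{"dx":0,"dy":0,"dz":0.5,"wx":0,"wy":0,"wz":0,"claw":90},{"dx":0,"dy":0,"dz":0,"wx":0,"wy":0,"wz":0,"claw":80}]' 60 && python3 -m handwheel '[{"dx":0,"dy":0,"dz":0,"wx":0,"wy":0,"wz":0,"claw":60},{"dx":0,"dy":0,"dz":0,"wx":0,"wy":0,"wz":0,"claw":40},{"dx":0,"dy":0,"dz":0,"wx":0,"wy":0,"wz":0,"claw":30},{"dx":0,"dy":0,"dz":0,"wx":0,"wy":0,"wz":0,"claw":30},{"dx":0,"dy":0,"dz":0,"wx":0,"wy":0,"wz":0,"claw":30}]' 60
python3 -c "
from workcell import monitor as m
s=m.observe();print(s['moment'],s['tool_rot'])"
python3 -m handwheel '[{"dx":0,"dy":0,"dz":0,"wx":0,"wy":0,"wz":-0.1,"claw":30},{"dx":0,"dy":0,"dz":0,"wx":0,"wy":0,"wz":-0.1,"claw":30},{"dx":0,"dy":0,"dz":0,"wx":0,"wy":0,"wz":0,"claw":30},{"dx":0,"dy":0,"dz":0,"wx":0,"wy":0,"wz":0,"claw":30},{"dx":0,"dy":0,"dz":0,"wx":0,"wy":0,"wz":0,"claw":30}]'
python3 -c "
from workcell import monitor as m
s=m.observe();print(s['moment'],s['tool_rot'])"
```

```text
n 689 pointer ccw of +x deg -40.31928388916689 -40.93127497345174 joint 2.7981042559122664
clock: 19.8
position: [0.4402, -0.3539, 0.0741]
tool_rot: [3.141, -0.0, -0.34]
force: [0.7, -0.2, 0.1]
grip_width: 0.0683
finger_force: 0.0
clock: 20.42
position: [0.4406, -0.3533, 0.0747]
tool_rot: [-3.14, -0.001, -0.34]
force: [0.1, 6.9, 13.6]
grip_width: 0.0458
finger_force: 59.4
[1.30894639 0.27007518 0.03892571] [-3.14035964e+00 -9.67491144e-04 -3.39723944e-01]
clock: 21.05
position: [0.4407, -0.3532, 0.0748]
tool_rot: [-3.14, -0.001, -0.14]
force: [-1.9, 7.3, 13.8]
grip_width: 0.0459
finger_force: 60.1
[ 1.42879925  0.25497695 -0.09033829] [-3.14046409e+00 -1.29142971e-03 -1.39930019e-01]
```

```bash
python3 -m handwheel '[{"dx":0,"dy":0,"dz":0,"wx":0,"wy":0,"wz":0,"claw":60},{"dx":0,"dy":0,"dz":0,"wx":0,"wy":0,"wz":0,"claw":80},{"dx":0,"dy":0,"dz":0,"wx":0,"wy":0,"wz":0,"claw":100},{"dx":0,"dy":0,"dz":0,"wx":0,"wy":0,"wz":0,"claw":100},{"dx":0,"dy":0,"dz":0,"wx":0,"wy":0,"wz":0,"claw":100}]' && python3 -m handwheel '[{"dx":0,"dy":0,"dz":-1.5,"wx":0,"wy":0,"wz":0,"claw":100},{"dx":0,"dy":0,"dz":-3,"wx":0,"wy":0,"wz":0,"claw":100},{"dx":0,"dy":0,"dz":-3,"wx":0,"wy":0,"wz":0,"claw":100},{"dx":0,"dy":0,"dz":-3,"wx":0,"wy":0,"wz":0,"claw":100},{"dx":0,"dy":0,"dz":-3,"wx":0,"wy":0,"wz":0,"claw":100},{"dx":0,"dy":0,"dz":-2.5,"wx":0,"wy":0,"wz":0,"claw":100},{"dx":0,"dy":0,"dz":0,"wx":0,"wy":0,"wz":0,"claw":100},{"dx":0,"dy":0,"dz":0,"wx":0,"wy":0,"wz":0,"claw":100}]'; python3 ptr.py
```

```text
clock: 21.68
position: [0.4401, -0.3537, 0.0738]
tool_rot: [3.142, 0.0, -0.14]
force: [0.0, 0.6, 0.2]
grip_width: 0.0857
finger_force: 0.0
clock: 22.68
position: [0.44, -0.3534, 0.2338]
tool_rot: [-3.141, 0.0, -0.14]
force: [-0.2, 0.1, -0.9]
grip_width: 0.0856
finger_force: 0.0
n 757 pointer ccw of +x deg -29.500749743497447 -29.820715771265018 joint 2.609285214830903
```

The pointer reads 2.61 (on the 5 tick). Because it stayed put when released at 2.80 as well, I'll find the true click centre from the turning torque before handing in.

```bash
o(){ python3 -c "
from workcell import monitor as m
s=m.observe();print('T7',round(s['joint_efforts'][6],3),'Mz',round(s['moment'][2],3),'yaw',round(s['tool_rot'][2],3))"; }
python3 -m handwheel '[{"dx":0,"dy":0,"dz":3,"wx":0,"wy":0,"wz":0,"claw":100},{"dx":0,"dy":0,"dz":3,"wx":0,"wy":0,"wz":0,"claw":100},{"dx":0,"dy":0,"dz":3,"wx":0,"wy":0,"wz":0,"claw":100},{"dx":0,"dy":0,"dz":3,"wx":0,"wy":0,"wz":0,"claw":100},{"dx":0,"dy":0,"dz":2,"wx":0,"wy":0,"wz":0,"claw":100},{"dx":0,"dy":0,"dz":1.5,"wx":0,"wy":0,"wz":0,"claw":100},{"dx":0,"dy":0,"dz":0.5,"wx":0,"wy":0,"wz":0,"claw":90},{"dx":0,"dy":0,"dz":0,"wx":0,"wy":0,"wz":0,"claw":80}]' 60 >/dev/null; o; python3 -m handwheel '[{"dx":0,"dy":0,"dz":0,"wx":0,"wy":0,"wz":0,"claw":60},{"dx":0,"dy":0,"dz":0,"wx":0,"wy":0,"wz":0,"claw":40},{"dx":0,"dy":0,"dz":0,"wx":0,"wy":0,"wz":0,"claw":30},{"dx":0,"dy":0,"dz":0,"wx":0,"wy":0,"wz":0,"claw":30},{"dx":0,"dy":0,"dz":0,"wx":0,"wy":0,"wz":0,"claw":30}]' 60 | grep width; o
for k in 1 2 3 4; do python3 -m handwheel '[{"dx":0,"dy":0,"dz":0,"wx":0,"wy":0,"wz":0.08,"claw":30},{"dx":0,"dy":0,"dz":0,"wx":0,"wy":0,"wz":0,"claw":30}]' >/dev/null; o; done; echo back
for k in 1 2 3 4 5 6 7; do python3 -m handwheel '[{"dx":0,"dy":0,"dz":0,"wx":0,"wy":0,"wz":-0.08,"claw":30},{"dx":0,"dy":0,"dz":0,"wx":0,"wy":0,"wz":0,"claw":30}]' >/dev/null; o; done; echo fwd
for k in 1 2 3; do python3 -m handwheel '[{"dx":0,"dy":0,"dz":0,"wx":0,"wy":0,"wz":0.08,"claw":30},{"dx":0,"dy":0,"dz":0,"wx":0,"wy":0,"wz":0,"claw":30}]' >/dev/null; o; done
```

```text
T7 0.119 Mz 0.014 yaw -0.14
grip_width: 0.0463
T7 -0.004 Mz -0.033 yaw -0.14
T7 -0.986 Mz 0.05 yaw -0.221
T7 -0.959 Mz 0.001 yaw -0.301
T7 -0.945 Mz -0.034 yaw -0.381
T7 -0.915 Mz -0.022 yaw -0.461
back
T7 0.91 Mz 0.009 yaw -0.378
T7 0.879 Mz 0.031 yaw -0.298
T7 0.812 Mz 0.115 yaw -0.218
T7 0.918 Mz 0.03 yaw -0.138
T7 0.993 Mz -0.019 yaw -0.059
T7 0.94 Mz 0.008 yaw 0.021
T7 0.922 Mz -0.033 yaw 0.101
fwd
T7 -0.841 Mz -0.076 yaw 0.019
T7 -0.816 Mz -0.148 yaw -0.061
T7 -0.916 Mz 0.002 yaw -0.141
```

The torque restores toward yaw ≈ -0.14 and fades beyond about ±0.2 rad. So the click centre is where the visible pointer meets 5, and the tool is there now. I'll release and verify.

```bash
python3 -m handwheel '[{"dx":0,"dy":0,"dz":0,"wx":0,"wy":0,"wz":0,"claw":60},{"dx":0,"dy":0,"dz":0,"wx":0,"wy":0,"wz":0,"claw":80},{"dx":0,"dy":0,"dz":0,"wx":0,"wy":0,"wz":0,"claw":100},{"dx":0,"dy":0,"dz":0,"wx":0,"wy":0,"wz":0,"claw":100},{"dx":0,"dy":0,"dz":0,"wx":0,"wy":0,"wz":0,"claw":100}]' && python3 -m handwheel '[{"dx":0,"dy":0,"dz":-1.5,"wx":0,"wy":0,"wz":0,"claw":100},{"dx":0,"dy":0,"dz":-3,"wx":0,"wy":0,"wz":0,"claw":100},{"dx":0,"dy":0,"dz":-3,"wx":0,"wy":0,"wz":0,"claw":100},{"dx":0,"dy":0,"dz":-3,"wx":0,"wy":0,"wz":0,"claw":100},{"dx":0,"dy":0,"dz":-3,"wx":0,"wy":0,"wz":0,"claw":100},{"dx":0,"dy":0,"dz":-2.5,"wx":0,"wy":0,"wz":0,"claw":100},{"dx":0,"dy":0,"dz":0,"wx":0,"wy":0,"wz":0,"claw":100},{"dx":0,"dy":0,"dz":0,"wx":0,"wy":0,"wz":0,"claw":100}]'; python3 ptr.py
```

```text
clock: 28.48
position: [0.4401, -0.3537, 0.0738]
tool_rot: [3.142, 0.0, -0.14]
force: [-0.4, -0.2, 0.1]
grip_width: 0.0855
finger_force: 0.0
clock: 29.48
position: [0.44, -0.3535, 0.2338]
tool_rot: [-3.141, -0.0, -0.14]
force: [-0.2, 0.1, 0.3]
grip_width: 0.0851
finger_force: 0.0
n 758 pointer ccw of +x deg -29.631742146527507 -29.97631942110802 joint 2.6115714635588767
```

```bash
python3 -c "
from workcell import job_done
print(job_done())"
```

```text
the job is handed in; nothing more can be done
None
```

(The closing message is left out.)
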